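# Point out the missing fan screw and its replacement

## Task

Show a colleague how to finish the fan: first push the lever of the switch block over to its other end, so that the fan is safely off. Then point from straight above at the one boss on the fan's rim that has no screw, fingertips a few centimetres above it, for at least two seconds, rise well clear, and point in the same way at the tray compartment that holds the screws for at least two seconds, finishing while still pointing there. Touch nothing but the switch, pick nothing up, and point at no other boss or compartment.

Things in the scene. Friction and masses are not known exactly. Their poses are not given: they have to be found in the camera images.
- fan: small grey plastic table fan head lying loose on its back on the rubber mat (mat top is 8 mm above the work surface), wire guard facing up: a round shroud 148 mm across and 58 mm high with four upright round bosses (32 mm across, tops 58 mm above the mat) outside its rim, 90 degrees apart, 90 mm from the fan's axis. Origin: centre of the underside; z up; the x axis points to the boss without a screw. Highest points are the screw heads, 67 mm above the mat.
- empty_boss (a point): centre of the top face of the boss that has NO screw: an open dark hole 16 mm across in the grey boss, 58 mm above the mat. Its z axis points up. This is the boss to point at.
- screwed_boss_a (a point): centre of the top face of a boss with its screw in: a round steel screw head 22 mm across stands 9 mm above this point. Not to be pointed at.
- screwed_boss_b (a point): as screwed_boss_a, the boss opposite the empty one
- screwed_boss_c (a point): as screwed_boss_a, the last of the three bosses with a screw
- tray: loose blue plastic screw tray, 210 mm long (its x) by 82 mm wide (its y), rim 25 mm above its underside, walls 3 mm, with two cross walls that make three equal compartments in a row along its x, each about 66 by 76 mm, centres at x = -69, 0 and +69 mm. Origin: centre of the underside; z up.
- screws: the three steel screws (round heads 22 mm across, 34 mm long overall, lying down, 22 mm high) in one compartment of the tray: the compartment to point at. Any of the three compartments may hold them. Origin: on the compartment's floor (3 mm above the tray's underside) near the compartment's centre; z up, so the tray's rim is 22 mm above it.
- nuts: five hexagon nuts (18 mm across flats, 8 mm high) in another compartment; origin on the floor near that compartment's centre. Not to be pointed at.
- washers: five flat round washers (22 mm across, 2.5 mm thick) in the third compartment; origin on the floor near that compartment's centre. Not to be pointed at.
- switch_base: green plastic switch block fixed to the bench, 70 mm (its x) by 50 mm (its y) by 25 mm high. Origin: centre of the underside, on the mat; z up. The lever turns in the block's x-z plane about an axis along the block's y that lies 22 mm above the origin; it starts at or near its -x end and is to be pushed towards the block's +x.
- switch_tip (a point): centre of the green ball, 26 mm across, at the end of the switch lever (10 mm steel rod), 60 mm from the lever's axis; about 29 mm to the block's -x side of its middle and 75 mm above the mat at joint value 0, 82 mm above the mat when the lever is upright, and 29 mm to the +x side at joint value 1
- switch (a joint): angle of the switch lever, rad: 0 leans 0.5 rad from upright to the block's -x, 0.5 is upright, 1.0 is the stop at the other end (0.5 rad to the block's +x), which is off. Starts between 0 and 0.15. It stays where it is left and takes 1 to 2 N at the ball to move.
- spanner: loose chrome combination spanner, 175 mm long (its x), 30 mm wide, 9 mm high, on the mat beyond the fan and the tray, lying across; bystander, to be left alone. Origin: centre of the underside.
- vise: small grey bench vise, fixed, 130 mm (its x) by 85 mm (its y), 88 mm high, with a steel turning handle 104 mm long on its left side, at the left of the mat; bystander, to be left alone. Origin: centre of the underside.
Mind the look-alikes: they are no part of the job. Several things have the shape of the fan; the one meant has the colours described above.

How it is judged (in metres and radians):
On the way, in this order (a step that is already met when the one before it is completed fails the run):
1. the switch lever is pushed over to its other end (value of joint switch above 0.85 rad), for 0.2 s.
2. the fingers point at the boss without a screw, from straight above, for two seconds (value of joint switch above 0.85 rad and horizontal distance between the grasp point and empty_boss below 0.02 m and z of the grasp point in the frame of empty_boss between 0.018 and 0.085 m), for 1.9 s.
3. the fingers point at the compartment with the screws, from straight above, for two seconds (value of joint switch above 0.85 rad and horizontal distance between the grasp point and screws below 0.02 m and z of the grasp point in the frame of screws between 0.035 and 0.115 m), for 1.9 s.
At the end, for the whole second after the job is handed in: Lever at its other end (joint above 0.85); grasp point still within 20 mm sideways of the centre of the screws and 35 to 115 mm above their compartment's floor (fingertips some 20 mm lower); fan, tray and spanner at rest, moved less than 8 mm, the screws in the tray (all of step 3 and distance of each of fan, tray, spanner from where it was at the start of the episode below 0.008 m and linear speed of each of fan, tray, spanner below 0.02 m/s and horizontal distance between screws and tray below 0.085 m); the robot touches nothing.
It fails at once if the robot touches the fan, the tray or what lies in it (contact force between any of the fingers, the arm and fan above 0.5 N or contact force between any of the fingers, the arm and tray above 0.5 N or contact force between any of the fingers, the arm and screws above 0.5 N or contact force between any of the fingers, the arm and nuts above 0.5 N or contact force between any of the fingers, the arm and washers above 0.5 N).
It fails at once if the robot touches the spanner or vise (contact force between any of the fingers, the arm and spanner above 0.5 N or contact force between any of the fingers, the arm and vise above 0.5 N).
It fails at once if the fan, tray or spanner is shifted or lifted by more than 8 mm (distance of any of fan, tray, spanner from where it was at the start of the episode above 0.008 m).
It fails at once if the fingers point at a boss that has its screw (grasp point within 15 mm sideways and less than 55 mm above its top) ((horizontal distance between the grasp point and screwed_boss_a below 0.015 m and z of the grasp point in the frame of screwed_boss_a between -0.06 and 0.055 m) or (horizontal distance between the grasp point and screwed_boss_b below 0.015 m and z of the grasp point in the frame of screwed_boss_b between -0.06 and 0.055 m) or (horizontal distance between the grasp point and screwed_boss_c below 0.015 m and z of the grasp point in the frame of screwed_boss_c between -0.06 and 0.055 m)).
It fails at once if the fingers point at the nuts or washers (grasp point within 15 mm sideways and less than 80 mm above the compartment's floor) ((horizontal distance between the grasp point and nuts below 0.015 m and z of the grasp point in the frame of nuts between -0.01 and 0.08 m) or (horizontal distance between the grasp point and washers below 0.015 m and z of the grasp point in the frame of washers between -0.01 and 0.08 m)).
It also fails if it takes over 56 s, if anything falls off the work surface, if the arm or the gripper's body presses on something with over 40 N, if the wrist force passes 120 N, or if a joint passes its speed limit or range.

## Robot

A 6-joint arm with a two-finger parallel gripper is mounted at the origin on the work surface. World frame = base frame: x ahead of the robot, y to its left, z up, the work surface at z = 0. Lengths are in mm, angles in rad, forces in N, time in s.
With the tool pointing down it reaches from about 400 to 825 mm from the base axis. Payload 7 kg.
Tool frame: the origin (TCP) lies midway between the tips of the shut fingers; the grasp point (between the pads) lies 19 mm behind it; y points along the fingers, z is the direction in which the jaws open and shut, and the axes are right-handed (so a half turn about y gives the same grasp; the last joint's range is limited). The gripper opens to 85 mm and grips with 20 to 120 N. Pads are 22 mm wide; open, the fingers measure 114 mm over their backs; the gripper's body (76 mm by 85 mm) begins 54 mm behind the grasp point. The pads swing forward as they close: fully open they stand 13 mm farther back than shut.
Start: joints at [1.421, 0.359, 0.012, 0, -1.224, -0.288], TCP at [286.17, 611.312, 231.302] pointing down, gripper open.
Joint ranges: [-3.07, 3.07], [-1.43, 2.12], [-1.02, 1.25], [-3.03, 1.67], [-3.05, -0], [-3.03, 3.03]. Speed limits (rad/s): [2.39, 2.39, 3.01, 3.14, 3.14, 3.14].

## Interface

Orientations are given as a 3x3 rotation matrix whose columns are the frame's x, y, z axes.
In Python, from plant import status, capture, robot, finder gives the robot as it stands.
- The arm moves only by the tool send_rows, never from a script. Its argument "plan" is a list of rows, each a list of 7 numbers: the turn, a rotation vector about the world's x, y, z in rad, then the shift along the world's x, y, z in m, then the closure, from -1 (fully open) to 1 (shut). In form: [[wx, wy, wz, x, y, z, fingers], ...]. A call has 1 to 8 rows; each row shifts and turns the commanded pose from where the row before left it; what a row does not reach is not made up. A row lasts 1/8 s, in which the tool goes at most 62.5 mm and 10.7 degrees, less where a joint would pass 70% of its speed; a pose out of reach is approached as far as the arm can. A call with a gripper value outside its range is refused whole. The fingers move at their own pace and stop on an object; "squeeze" is the grip in N (left out, the last holds). Time passes only in rows, so rows that do not move let the fingers close. It gives the time, the measured TCP pose, the force and the opening at its end, in the units of the state.
- status.get_state(): the state, without advancing time (a new reading comes with each control period).
- capture(name): name is "side" or "top" or "wrist"; returns a dict with "color" (384x512x3 uint8, red, green, blue), "intrinsics" (3x3 intrinsics, pixels), "R" (3x3) and "t" (3): a world point X has camera coordinates R X + t. Camera axes: x right, y down, z forward; pixel columns grow to the right and rows downward; lengths in mm; the calibration is good to about 2 mm. A picture is of the moment at which its call begins. There is no depth.
- robot.hand_in(): hands the job in, once; it reports no verdict.
Trained networks look in a picture, given as the dict that the camera call returned (one of the last four; its "shot" number tells which), for a name from the list of things; names that differ only in an ending like _2 or _b are one class to them, and where a whole thing is asked for, a point or a joint stands for the part that bears it (a point fixed in the world has none). Each returns a list of dicts, best first, with "conf" (0 to 1); they miss things now and then, are a little off and sometimes report something else, mostly with a low value. They report only what shows in the picture. A call takes as long as a camera call. They do not tell look-alikes from the thing itself.
- finder.spot_in(picture, target): "pixel" ([row, column] in pixels, amid what is visible of it).
- finder.masks_of(picture, target): "region" (384x512 bool, what is visible of it) and "pixel" ([row, column] in pixels, amid what is visible of it).
- finder.place_of(picture, target): "pixel" ([row, column] in pixels: a listed point, or the origin of a listed thing).
The state is a dict: "time": time; "joint_pos": joint angles; "qd": joint speeds; "tau": joint torques, N m; "eef_pos": TCP position; "tcp_rot": TCP orientation; "contact_force": force on the tool from outside, world axes, zero at the start; "wrist_torque": the same for the moment, N m; "gripper_width": opening from 0.0 (shut) to 1.0 (fully open).
Only numpy, scipy, OpenCV 4.12 (cv2) and the standard library are available. Lean on these libraries where they do the work, as an engineer would, in place of code of your own. Each camera call takes 0.05 s, during which the arm holds its last target. There are 200 camera calls.

## Working session

There is one attempt and no reset: what is moved stays moved. The work goes in short steps, Python scripts to look and compute and a tool call to move; the robot and the scene stay as the last step left them, time stands still between calls to the robot, and variables do not carry over. Pictures are saved under pics/ and viewed, about 8 in all and at most 12, crops included, and the job is handed in when it is done.

Besides the shell and the picture viewer there is one more tool, called by a JSON object that holds its "op" and its "data". send_rows: Moves the arm, as the interface text tells. Its arguments: {"type":"object","properties":{"plan":{"type":"array"},"squeeze":{"type":"number"}},"required":["plan"]}

```bash
mkdir -p pics
cat > h.py <<'E'
import numpy as np, cv2
from plant import status, capture, robot, finder
def ray(p,px):
    r,c=px; R=np.array(p["R"]);t=np.array(p["t"]);K=np.array(p["intrinsics"])
    return -R.T@t, R.T@np.linalg.inv(K)@np.array([c,r,1.])
def at(p,px,z):
    o,d=ray(p,px); return o+d*(z-o[2])/d[2]
def proj(p,X):
    q=np.array(p["intrinsics"])@(np.array(p["R"])@np.array(X,float)+np.array(p["t"])); return q[1]/q[2],q[0]/q[2]
def save(p,n): cv2.imwrite("pics/"+n+".png",cv2.cvtColor(p["color"],cv2.COLOR_RGB2BGR))
E
python3 - <<'E'
from h import *
Z=dict(fan=8,empty_boss=66,screwed_boss_a=66,tray=8,screws=11,nuts=11,washers=11,switch_base=8,switch_tip=83,spanner=8,vise=8)
ps={}
for n in("top","side"):
    p=capture(n);save(p,n+"0");ps[n]=p
    for k,z in Z.items():
        for f in finder.place_of(p,k)[:4]: print(n,k,round(f["conf"],2),np.round(f["pixel"]).astype(int),np.round(at(p,f["pixel"],z)).astype(int))
a=np.hstack([ps["top"]["color"],ps["side"]["color"]])
s=status.get_state();print(s["time"],s["eef_pos"],s["tcp_rot"])
E
```

```text
top fan 0.81 [248 123] [401 695   8]
top fan 0.79 [210 253] [535 179   8]
top empty_boss 0.9 [231 258] [453 159  66]
top empty_boss 0.75 [263  87] [348 809  66]
top empty_boss 0.52 [186 250] [626 185  66]
top empty_boss 0.37 [220 180] [503 457  66]
top screwed_boss_a 0.93 [210 274] [530  96  66]
top screwed_boss_a 0.92 [229 105] [475 744  66]
top screwed_boss_a 0.9 [241 131] [428 645  66]
top screwed_boss_a 0.89 [276 120] [297 683  66]
top tray 0.91 [201 344] [ 560 -184    8]
top screws 0.41 [200 348] [ 566 -198   11]
top nuts 0.61 [180 340] [ 644 -173   11]
top washers 0.45 [217 353] [ 498 -215   11]
top switch_base 0.8 [222 390] [ 473 -357    8]
top switch_base 0.51 [203 346] [ 554 -192    8]
top spanner 0.68 [150 298] [774  -9   8]
top vise 0.66 [221 180] [501 470   8]
side fan 0.78 [120 182] [389 692   8]
side fan 0.61 [198 228] [512 181   8]
side fan 0.57 [206 236] [538 136   8]
side empty_boss 0.78 [ 98 172] [356 792  66]
side empty_boss 0.6 [187 205] [437 198  66]
side screwed_boss_a 0.97 [101 200] [482 737  66]
side screwed_boss_a 0.94 [115 164] [313 667  66]
side screwed_boss_a 0.7 [186 256] [617 163  66]
side screwed_boss_a 0.64 [168 229] [536 279  66]
side tray 0.94 [284 262] [ 558 -193    8]
side screws 0.52 [287 268] [ 572 -206   11]
side nuts 0.59 [273 284] [ 634 -171   11]
side switch_base 0.79 [340 240] [ 458 -349    8]
side switch_tip 0.46 [332 237] [ 452 -356   83]
side switch_tip 0.44 [286 270] [ 568 -244   83]
side spanner 0.75 [227 312] [777 -13   8]
side vise 0.97 [152 212] [490 451   8]
1.2 [286.155601   611.31785737 231.28410132] [[-9.05677478e-01 -3.61842162e-05 -4.23967340e-01]
 [ 4.23967340e-01 -1.35431933e-05 -9.05677478e-01]
 [ 2.70293581e-05 -9.99999999e-01  2.76066910e-05]]
```

View pics/top0.png

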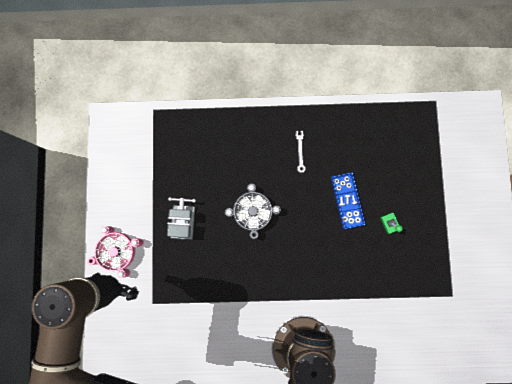

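View pics/side0.png

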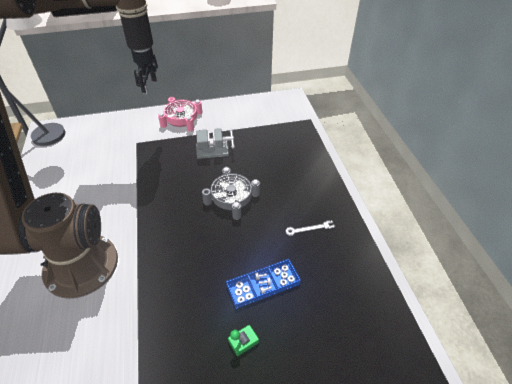

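Two fan shapes: a pink one at top (248,123), side (113,180), and a grey one at top (211,252), side (190,231). The grey one on the mat fits the description. I'll confirm it, the tray and the switch in one enlarged crop.

Run:
```python
import cv2,numpy as np
t=cv2.imread("pics/top0.png");s=cv2.imread("pics/side0.png")
f=lambda im,r,c,h,w,k:cv2.resize(im[r:r+h,c:c+w],None,fx=k,fy=k,interpolation=cv2.INTER_CUBIC)
A=np.hstack([f(t,170,215,80,80,3.5)[:280,:280],f(t,165,325,80,90,3.5)[:280,:315]])
B=np.hstack([f(s,160,190,80,80,3.5),f(s,255,215,105,90,3.5)[:280] if 0 else f(s,258,218,100,112.5.__int__(),2.8)])
w=max(A.shape[1],B.shape[1]);pad=lambda M:cv2.copyMakeBorder(M,0,0,0,w-M.shape[1],cv2.BORDER_CONSTANT)
cv2.imwrite("pics/crop1.png",np.vstack([pad(A),pad(B)]))
```

```text
(no output)
```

View pics/crop1.png

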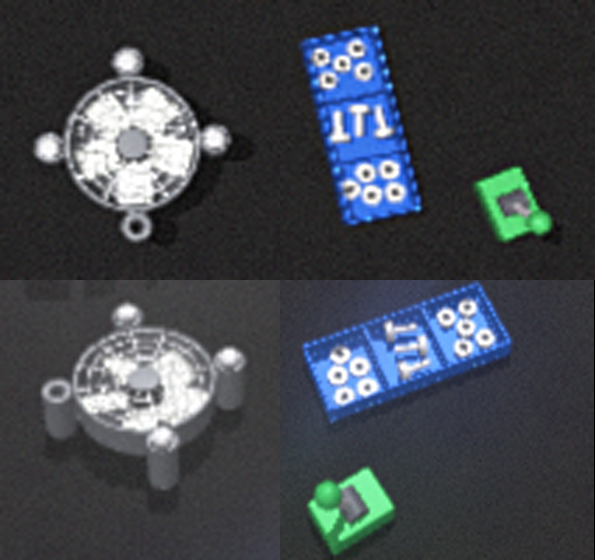

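The grey fan is confirmed. Its empty boss, with an open dark hole, is at top (235,254) and side (192,206); the other three bosses have shiny heads. The screws lie in the tray's middle compartment, with nuts and washers in the end ones. The switch's ball is at top (228,400), on the side nearest the robot. Next I'll triangulate these points.

```bash
cat >> h.py <<'E'
def tri(p1,a,p2,b):
    o1,d1=ray(p1,a);o2,d2=ray(p2,b)
    s=np.linalg.lstsq(np.c_[d1,-d2],o2-o1,rcond=None)[0]
    x,y=o1+s[0]*d1,o2+s[1]*d2
    return np.round((x+y)/2,1),round(float(np.linalg.norm(x-y)),1)
E
python3 - <<'E'
from h import *
t=capture("top");s=capture("side")
print("empty",tri(t,(234.7,253.6),s,(191.5,206.3)),at(t,(234.7,253.6),66).round(),at(s,(191.5,206.3),66).round())
c=lambda x,y,ox,oy,k,r,cc:(r+(y-oy)/k-.4,cc+(x-ox)/k-.4)
T=lambda x,y:c(x,y,0,0,3.5,170,215); S=lambda x,y:c(x,y,0,280,3.5,160,190)
T2=lambda x,y:c(x,y,280,0,3.5,165,325); S2=lambda x,y:c(x,y,280,280,2.8,258,218)
for n,a,b in [("far",(128,60),(128,313)),("left",(48,148),(0,0)),("right",(215,138),(0,0)),("hub",(133,143),(145,378))]:
    print(n,at(t,T(*a),75 if n!="hub" else 60).round(), tri(t,T(*a),s,S(*b)))
print("right/left side",at(s,S(229,357),75).round(),at(s,S(161,440),75).round())
print("ball",tri(t,T2(541,222),s,S2(327,494)),at(t,T2(541,222),83).round(),at(s,S2(327,494),83).round())
for n,p in(("t",t),("s",s)):
    h=cv2.cvtColor(p["color"],cv2.COLOR_RGB2HSV)
    m=cv2.inRange(h,(40,80,50),(80,255,255));b=cv2.inRange(h,(100,90,50),(130,255,255))
    for nm,mm,z in(("green",m,33),("blue",b,33)):
        k,l,st,ce=cv2.connectedComponentsWithStats(mm);i=1+st[1:,4].argmax()
        pts=np.argwhere(l==i);w=np.array([at(p,q,z)[:2] for q in pts],np.float32)
        print(n,nm,st[i],cv2.minAreaRect(w))
print("screws mid", at(t,T2(360,122),22).round(), at(s,S2(407,348),22).round(), "blk T", [at(t,T2(*q),33).round()[:2] for q in((475,183),(523,168),(495,240))])
print("blk S",[at(s,S2(*q),33).round()[:2] for q in((308,510),(370,468),(396,508),(335,552))])
print("tray T",[at(t,T2(*q),33).round()[:2] for q in((301,40),(380,27),(424,210),(346,224))],"S",[at(s,S2(*q),33).round()[:2] for q in((303,345),(485,283),(511,348),(328,418))])
E
```

```text
empty (array([438. , 177.7,  62.5]), 0.5) [438. 178.  66.] [438. 174.  66.]
far [620. 182.  75.] (array([560.9, 179.1, 163.5]), 93.4)
left [527. 271.  75.] (array([466. , 237.8, 477.4]), 63.7)
right [532.  90.  75.] (array([463.4, 111.3, 552. ]), 65.5)
hub [531. 179.  60.] (array([529. , 179.1,  61.6]), 3.0)
right/left side [615. 178.  75.] [527.  81.  75.]
ball (array([ 445.7, -362.5,   88.9]), 3.6) [ 448. -365.   83.] [ 444. -360.   83.]
t green [380 212  23  22 266] ((467.04559326171875, -353.6334533691406), (81.00946807861328, 65.66155242919922), 19.955759048461914)
t blue [330 172  36  58 988] ((562.14453125, -190.490478515625), (215.6568145751953, 93.90109252929688), 10.532438278198242)
s green [228 324  31  33 552] ((464.6431579589844, -353.7959899902344), (76.65289306640625, 70.37063598632812), 21.089969635009766)
s blue [ 226  258   76   52 1642] ((558.6387329101562, -202.24758911132812), (219.49859619140625, 110.70567321777344), 10.149768829345703)
screws mid [ 566. -194.   22.] [ 560. -193.   22.] blk T [array([ 493., -314.]), array([ 508., -367.]), array([ 430., -331.])]
blk S [array([ 425., -351.]), array([ 492., -322.]), array([ 509., -366.]), array([ 444., -395.])]
tray T [array([ 659., -130.]), array([ 671., -219.]), array([ 465., -256.]), array([ 452., -169.])] S [array([ 449., -173.]), array([ 662., -137.]), array([ 667., -222.]), array([ 461., -261.])]
```

{"op": "send_rows", "data": {"plan": [[0, 0, -0.1, 0.027, -0.045, 0.003, 1], [0, 0, -0.1, 0.027, -0.045, 0.003, 1], [0, 0, -0.1, 0.027, -0.045, 0.003, 1], [0, 0, -0.1, 0.027, -0.045, 0.003, 1], [0, 0, -0.1, 0.027, -0.045, 0.003, 1], [0, 0, -0.1, 0.027, -0.045, 0.003, 1], [0, 0, -0.1, 0.027, -0.045, 0.003, 1], [0, 0, -0.085, 0.027, -0.045, 0.003, 1]]}}

```text
time: 2.3
eef_pos: [502.9, 249.8, 255.7]
tcp_rot: [[-0.338, 0.001, -0.941], [0.941, 0.0, -0.338], [0.0, -1.0, -0.001]]
contact_force: [1.0, 0.6, 0.4]
gripper_width: 0.001
```

{"op": "send_rows", "data": {"plan": [[0, 0, 0, 0.007, -0.05, 0, 1], [0, 0, 0, 0.007, -0.05, 0, 1], [0, 0, 0, 0.007, -0.05, 0, 1], [0, 0, 0, 0.007, -0.05, 0, 1], [0, 0, 0, 0, -0.05, 0, 1], [0, 0, 0, 0, -0.05, 0, 1], [0, 0, 0, -0.005, -0.05, 0, 1], [0, 0, 0, -0.01, -0.05, 0, 1]]}}

```text
time: 3.3
eef_pos: [515.0, -150.3, 255.4]
tcp_rot: [[-0.341, 0.0, -0.94], [0.94, -0.0, -0.341], [-0.0, -1.0, -0.0]]
contact_force: [0.9, -0.4, 0.7]
gripper_width: 0.003
```

{"op": "send_rows", "data": {"plan": [[0, 0, 0, -0.02, -0.04, 0, 1], [0, 0, 0, -0.02, -0.04, 0, 1], [0, 0, 0, -0.02, -0.04, 0, 1], [0, 0, 0, -0.02, -0.04, 0, 1], [0, 0, 0, -0.02, -0.04, 0, 1], [0, 0, 0, 0, 0, 0, 1]]}}

```text
time: 4.05
eef_pos: [413.8, -350.7, 255.3]
tcp_rot: [[-0.338, -0.0, -0.941], [0.941, -0.0, -0.338], [-0.0, -1.0, 0.0]]
contact_force: [-0.5, 0.5, -1.3]
gripper_width: 0.002
```

Run:
```python
from h import *
p=capture("wrist");save(p,"w1")
for k,z in dict(switch_base=8,switch_tip=83,screws=11,tray=8).items():
    for f in finder.place_of(p,k)[:2]: print(k,round(f["conf"],2),np.round(f["pixel"]),at(p,f["pixel"],z).round())
print(status.get_state()["eef_pos"],status.get_state()["joint_pos"])
```

```text
switch_base 0.8 [144. 211.] [ 464. -354.    8.]
switch_tip 0.79 [152. 227.] [ 443. -364.   83.]
screws 0.76 [236. 100.] [ 561. -198.   11.]
tray 0.75 [239. 102.] [ 558. -192.    8.]
[ 415.61138406 -348.03622026  255.40276652] [-3.35550197e-01  1.24142387e-01 -2.44486148e-01 -8.66071426e-05
 -1.20191604e+00  6.84602460e-01]
```

View pics/w1.png

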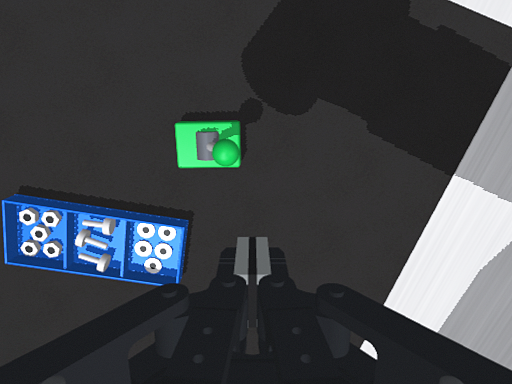

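The wrist view confirms it. The ball is at (153,227), on the robot side of the block at (144,209), with the block's long axis along the image rows, so the gripper is aligned with the push. The screws are in the middle compartment at (243,97). Now I'll descend behind the ball.

{"op": "send_rows", "data": {"plan": [[0, 0, 0, -0.014, -0.03, 0, 1], [0, 0, 0, 0, 0, -0.05, 1], [0, 0, 0, 0, 0, -0.05, 1], [0, 0, 0, 0, 0, -0.05, 1], [0, 0, 0, 0, 0, -0.035, 1], [0, 0, 0, 0, 0, 0, 1]]}}

```text
time: 5.05
eef_pos: [400.0, -377.1, 68.1]
tcp_rot: [[-0.342, -0.005, -0.94], [0.94, 0.002, -0.342], [0.004, -1.0, 0.004]]
contact_force: [-0.4, -0.5, 0.7]
gripper_width: 0.001
```

{"op": "send_rows", "data": {"plan": [[0, 0, 0, 0.0094, 0.0034, 0, 1], [0, 0, 0, 0.0094, 0.0034, 0, 1], [0, 0, 0, 0.0094, 0.0034, 0, 1], [0, 0, 0, 0.0094, 0.0034, 0, 1], [0, 0, 0, 0.0094, 0.0034, 0, 1], [0, 0, 0, 0.0094, 0.0034, 0, 1], [0, 0, 0, 0.0047, 0.0017, 0, 1], [0, 0, 0, 0, 0, 0, 1]]}}

```text
time: 6.05
eef_pos: [462.7, -356.4, 70.1]
tcp_rot: [[-0.341, 0.0, -0.94], [0.94, 0.0, -0.341], [0.0, -1.0, -0.0]]
contact_force: [-0.8, -0.4, 0.9]
gripper_width: -0.003
```

Run:
```python
from h import *
p=capture("wrist");save(p,"w2");q=capture("side")
s=status.get_state();print(s["eef_pos"],s["contact_force"])
for n,p in(("w",p),("s",q)):
  for k,z in dict(switch_base=8,switch_tip=83).items():
    for f in finder.place_of(p,k)[:2]: print(n,k,round(f["conf"],2),np.round(f["pixel"]),at(p,f["pixel"],z).round())
```

```text
[ 462.34292338 -356.5604504    70.22257972] [ 0.15908209 -0.44590553 -0.01323648]
w switch_base 0.56 [213. 250.] [ 463. -356.    8.]
w switch_tip 0.69 [273. 189.] [ 487. -345.   83.]
s switch_base 0.74 [342. 240.] [ 458. -355.    8.]
s switch_base 0.47 [198. 228.] [515. 182.   8.]
s switch_tip 0.47 [321. 251.] [ 493. -334.   83.]
```

View pics/w2.png

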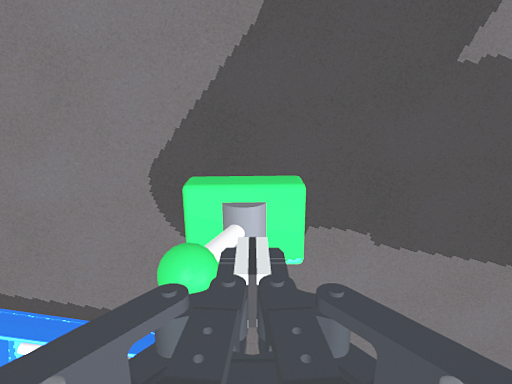

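The ball has swung over to the block's far side, at (273,189). I'll continue gently up to the stop and watch the force.

{"op": "send_rows", "data": {"plan": [[0, 0, 0, 0.0028, 0.001, 0, 1], [0, 0, 0, 0.0028, 0.001, 0, 1], [0, 0, 0, 0, 0, 0, 1]]}}

```text
time: 6.72
eef_pos: [468.0, -354.4, 70.1]
tcp_rot: [[-0.341, -0.0, -0.94], [0.94, 0.0, -0.341], [0.0, -1.0, 0.0]]
contact_force: [-0.6, -0.8, 0.6]
gripper_width: -0.002
```

{"op": "send_rows", "data": {"plan": [[0, 0, 0, 0.0019, 0.0007, 0, 1], [0, 0, 0, 0, 0, 0, 1]]}}

```text
time: 6.98
eef_pos: [469.3, -353.9, 70.1]
tcp_rot: [[-0.341, -0.001, -0.94], [0.94, 0.0, -0.341], [0.0, -1.0, 0.001]]
contact_force: [-2.7, -1.0, -0.4]
gripper_width: 0.002
```

{"op": "send_rows", "data": {"plan": [[0, 0, 0, 0.0019, 0.0007, 0, 1], [0, 0, 0, 0, 0, 0, 1]]}}

```text
time: 7.22
eef_pos: [469.6, -353.6, 70.0]
tcp_rot: [[-0.341, -0.004, -0.94], [0.94, 0.0, -0.341], [0.001, -1.0, 0.003]]
contact_force: [-8.2, -4.9, 0.9]
gripper_width: 0.002
```

{"op": "send_rows", "data": {"plan": [[0, 0, 0, 0.0019, 0.0007, 0, 1], [0, 0, 0, 0, 0, 0, 1]]}}

```text
time: 7.48
eef_pos: [469.8, -353.4, 70.0]
tcp_rot: [[-0.34, -0.006, -0.94], [0.94, 0.0, -0.34], [0.002, -1.0, 0.006]]
contact_force: [-13.2, -8.8, 3.2]
gripper_width: 0.004
```

Run:
```python
from h import *
q=capture("side");p=capture("wrist")
s=status.get_state();print(s["eef_pos"],s["contact_force"])
for n,p in(("w",p),("s",q)):
  for k,z in dict(switch_base=8,switch_tip=83).items():
    for f in finder.place_of(p,k)[:1]: print(n,k,round(f["conf"],2),np.round(f["pixel"]),at(p,f["pixel"],z).round())
```

```text
[ 469.80815115 -353.40734726   69.99259753] [-12.23685521  -9.35966847   3.11875318]
w switch_base 0.89 [213. 257.] [ 465. -354.    8.]
w switch_tip 0.56 [268. 196.] [ 492. -346.   83.]
s switch_base 0.97 [343. 242.] [ 462. -356.    8.]
s switch_tip 0.47 [321. 254.] [ 502. -335.   83.]
```

The force climbed to 15 N with no more motion, so the lever is at its stop. I'll back off, rise, and check the lever.

{"op": "send_rows", "data": {"plan": [[0, 0, 0, -0.0094, -0.0034, 0, 1], [0, 0, 0, -0.014, -0.005, 0, 1], [0, 0, 0, -0.014, -0.005, 0.02, 1], [0, 0, 0, 0, 0, 0.05, 1], [0, 0, 0, 0, 0, 0.05, 1], [0, 0, 0, 0, 0, 0.05, 1], [0, 0, 0, 0, 0, 0.02, 1], [0, 0, 0, 0, 0, 0, 1]]}}

```text
time: 8.78
eef_pos: [436.9, -366.3, 262.6]
tcp_rot: [[-0.341, 0.005, -0.94], [0.94, -0.002, -0.341], [-0.003, -1.0, -0.004]]
contact_force: [0.4, 0.3, -1.3]
gripper_width: 0.001
```

Run:
```python
from h import *
p=capture("wrist");save(p,"w3")
s=status.get_state();print(s["time"],s["eef_pos"],s["contact_force"])
for k,z in dict(switch_base=8,switch_tip=83,screws=11,tray=8).items():
    for f in finder.place_of(p,k)[:1]: print(k,round(f["conf"],2),np.round(f["pixel"]),at(p,f["pixel"],z).round())
```

```text
8.825 [ 436.26554157 -365.82539145  260.89758549] [-0.2277821  -0.11184032 -0.57299039]
switch_base 0.87 [161. 229.] [ 463. -356.    8.]
switch_tip 0.61 [176. 193.] [ 491. -344.   83.]
screws 0.76 [250. 116.] [ 562. -196.   11.]
tray 0.78 [251. 120.] [ 559. -195.    8.]
```

View pics/w3.png

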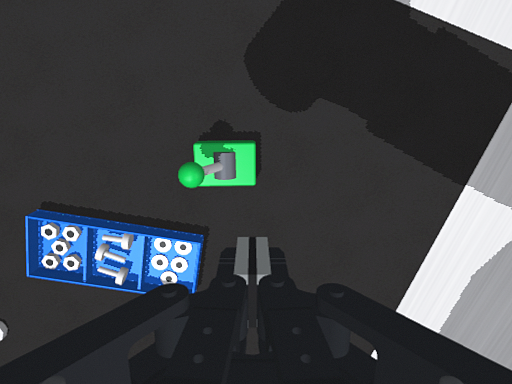

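The lever leans fully to +x: its ball is at (176,192), 30 mm beyond the block's middle. The screws are confirmed at about (562,-196). Next I'll move high to just past the fan's empty boss for a wrist look.

{"op": "send_rows", "data": {"plan": [[0, 0, 0, 0.012, 0.05, 0, 1], [0, 0, 0, 0.012, 0.05, 0, 1], [0, 0, 0, 0.012, 0.05, 0, 1], [0, 0, 0, 0.012, 0.05, 0, 1], [0, 0, 0, 0.012, 0.05, 0, 1], [0, 0, 0, 0, 0.05, 0, 1], [0, 0, 0, 0, 0.05, 0, 1], [0, 0, 0, 0, 0.05, 0, 1]]}}

```text
time: 10.02
eef_pos: [495.7, 35.7, 259.6]
tcp_rot: [[-0.341, -0.001, -0.94], [0.94, -0.0, -0.341], [-0.0, -1.0, 0.001]]
contact_force: [1.0, -0.0, -1.1]
gripper_width: -0.004
```

{"op": "send_rows", "data": {"plan": [[0, 0, 0, -0.01, 0.05, 0, 1], [0, 0, 0, -0.01, 0.05, 0, 1], [0, 0, 0, -0.01, 0.05, 0, 1], [0, 0, 0, -0.015, 0.05, 0, 1], [0, 0, 0, -0.015, 0.04, 0, 1], [0, 0, 0, 0, 0, 0, 1], [0, 0, 0, 0, 0, 0, 1]]}}

```text
time: 10.9
eef_pos: [435.9, 273.9, 259.6]
tcp_rot: [[-0.342, -0.001, -0.94], [0.94, -0.001, -0.342], [-0.001, -1.0, 0.001]]
contact_force: [-0.6, 0.6, 0.4]
gripper_width: 0.001
```

Run:
```python
from h import *
p=capture("wrist");save(p,"w4")
s=status.get_state();print(s["time"],s["eef_pos"])
for k,z in dict(empty_boss=66,screwed_boss_a=66,fan=8).items():
    for f in finder.place_of(p,k)[:3]: print(k,round(f["conf"],2),np.round(f["pixel"]),at(p,f["pixel"],z).round())
print("top/side estimate projects to",proj(p,(438,177,66)))
```

```text
10.95 [436.11956748 273.53266337 259.75866883]
empty_boss 0.8 [ 74. 288.] [434. 174.  66.]
screwed_boss_a 0.81 [133. 171.] [524. 266.  66.]
screwed_boss_a 0.56 [  8. 100.] [616. 179.  66.]
top/side estimate projects to (np.float64(76.01717303469125), np.float64(283.5276016475775))
```

View pics/w4.png

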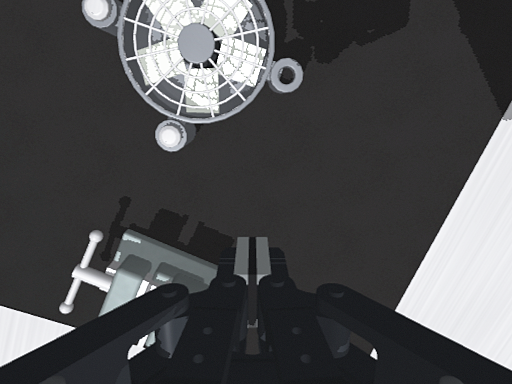

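The open-holed boss is at (75,287), which gives (434,174); the top and side cameras gave (438,177). I'll point at (436,176) with the TCP at z 100, so the tips are 34 mm above the boss.

{"op": "send_rows", "data": {"plan": [[0, 0, 0, 0, -0.049, 0, 1], [0, 0, 0, 0, -0.049, 0, 1], [0, 0, 0, 0, 0, -0.05, 1], [0, 0, 0, 0, 0, -0.05, 1], [0, 0, 0, 0, 0, -0.04, 1], [0, 0, 0, 0, 0, -0.02, 1], [0, 0, 0, 0, 0, 0, 1], [0, 0, 0, 0, 0, 0, 1]]}}

```text
time: 12.1
eef_pos: [436.9, 176.2, 101.3]
tcp_rot: [[-0.341, 0.001, -0.94], [0.94, 0.001, -0.341], [0.0, -1.0, -0.001]]
contact_force: [0.4, 0.9, -0.5]
gripper_width: -0.001
```

{"op": "send_rows", "data": {"plan": [[0, 0, 0, 0, 0, 0, 1], [0, 0, 0, 0, 0, 0, 1], [0, 0, 0, 0, 0, 0, 1], [0, 0, 0, 0, 0, 0, 1], [0, 0, 0, 0, 0, 0, 1], [0, 0, 0, 0, 0, 0, 1], [0, 0, 0, 0, 0, 0, 1], [0, 0, 0, 0, 0, 0, 1]]}}

```text
time: 13.1
eef_pos: [436.2, 176.1, 100.3]
tcp_rot: [[-0.341, -0.0, -0.94], [0.94, -0.0, -0.341], [-0.0, -1.0, 0.0]]
contact_force: [-0.4, -0.1, -0.1]
gripper_width: 0.004
```

Run:
```python
from h import *
q=capture("side");w=capture("wrist")
s=status.get_state();print(s["time"],s["eef_pos"])
f=lambda im,r,c:cv2.resize(im[r:r+150,c:c+130],None,fx=3,fy=3,interpolation=cv2.INTER_CUBIC)
a=np.hstack([f(q["color"],90,150),f(w["color"],200,190)])
cv2.imwrite("pics/point1.png",a[:,:,::-1])
```

```text
13.2 [436.15863634 176.11500188 100.27458025]
```

View pics/point1.png

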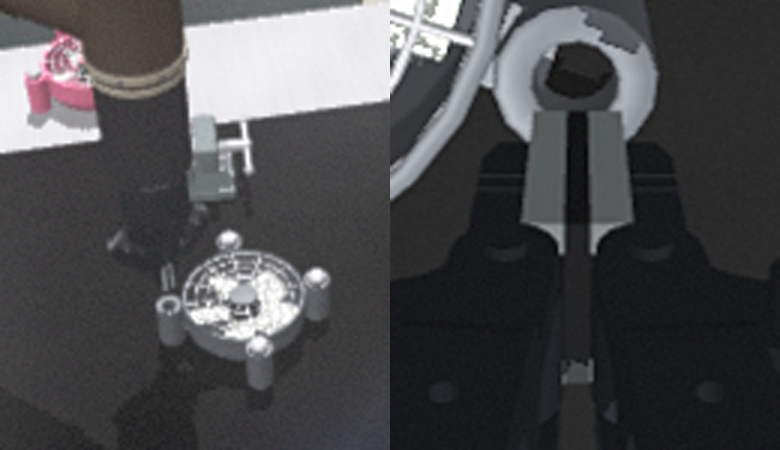

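The fingertips hang just above the empty boss: at side crop (168,285) with the hole at (168,303), and with the hole centred laterally in the wrist crop. I'll hold for two more seconds, then rise.

{"op": "send_rows", "data": {"plan": [[0, 0, 0, 0, 0, 0, 1], [0, 0, 0, 0, 0, 0, 1], [0, 0, 0, 0, 0, 0, 1], [0, 0, 0, 0, 0, 0, 1], [0, 0, 0, 0, 0, 0, 1], [0, 0, 0, 0, 0, 0, 1], [0, 0, 0, 0, 0, 0, 1], [0, 0, 0, 0, 0, 0, 1]]}}

```text
time: 14.2
eef_pos: [436.2, 176.1, 100.3]
tcp_rot: [[-0.341, 0.0, -0.94], [0.94, -0.0, -0.341], [-0.0, -1.0, -0.0]]
contact_force: [-0.2, -0.4, 0.0]
gripper_width: -0.0
```

{"op": "send_rows", "data": {"plan": [[0, 0, 0, 0, 0, 0, 1], [0, 0, 0, 0, 0, 0, 1], [0, 0, 0, 0, 0, 0, 1], [0, 0, 0, 0, 0, 0, 1], [0, 0, 0, 0, 0, 0.04, 1], [0, 0, 0, 0, 0, 0.05, 1], [0, 0, 0, 0, 0, 0.05, 1], [0, 0, 0, 0, 0, 0.02, 1]]}}

```text
time: 15.2
eef_pos: [437.1, 176.7, 263.6]
tcp_rot: [[-0.341, 0.004, -0.94], [0.94, 0.003, -0.341], [0.002, -1.0, -0.005]]
contact_force: [0.9, -0.1, 0.0]
gripper_width: -0.0
```

{"op": "send_rows", "data": {"plan": [[0, 0, 0, 0.016, -0.046, 0, 1], [0, 0, 0, 0.016, -0.046, 0, 1], [0, 0, 0, 0.016, -0.047, 0, 1], [0, 0, 0, 0.016, -0.047, 0, 1], [0, 0, 0, 0.016, -0.047, 0, 1], [0, 0, 0, 0.016, -0.047, 0, 1], [0, 0, 0, 0.015, -0.046, 0, 1], [0, 0, 0, 0.015, -0.046, 0, 1]]}}

```text
time: 16.2
eef_pos: [562.4, -197.5, 260.2]
tcp_rot: [[-0.341, -0.0, -0.94], [0.94, 0.0, -0.341], [0.0, -1.0, 0.0]]
contact_force: [1.7, 0.1, 0.6]
gripper_width: -0.002
```

{"op": "send_rows", "data": {"plan": [[0, 0, 0, 0, 0, 0, 1], [0, 0, 0, 0, 0, -0.05, 1], [0, 0, 0, 0, 0, -0.05, 1], [0, 0, 0, 0, 0, -0.05, 1], [0, 0, 0, 0, 0, -0.03, 1], [0, 0, 0, 0, 0, -0.01, 1], [0, 0, 0, 0, 0, 0, 1], [0, 0, 0, 0, 0, 0, 1]]}}

```text
time: 17.2
eef_pos: [563.2, -195.8, 71.9]
tcp_rot: [[-0.341, 0.002, -0.94], [0.94, -0.0, -0.341], [-0.001, -1.0, -0.002]]
contact_force: [0.1, 0.0, -0.5]
gripper_width: -0.006
```

{"op": "send_rows", "data": {"plan": [[0, 0, 0, 0, 0, 0, 1], [0, 0, 0, 0, 0, 0, 1], [0, 0, 0, 0, 0, 0, 1], [0, 0, 0, 0, 0, 0, 1], [0, 0, 0, 0, 0, 0, 1], [0, 0, 0, 0, 0, 0, 1], [0, 0, 0, 0, 0, 0, 1], [0, 0, 0, 0, 0, 0, 1]]}}

```text
time: 18.2
eef_pos: [562.2, -195.9, 70.3]
tcp_rot: [[-0.341, -0.0, -0.94], [0.94, 0.0, -0.341], [0.0, -1.0, 0.0]]
contact_force: [0.1, -0.1, 0.3]
gripper_width: -0.002
```

Run:
```python
from h import *
q=capture("side");w=capture("wrist")
s=status.get_state();print(s["time"],s["eef_pos"])
for k in("switch_base","switch_tip"):
    for f in finder.place_of(q,k)[:1]: print(k,f["conf"],at(q,f["pixel"],8 if k[-1]=="e" else 83).round())
f=lambda im,r,c,w:cv2.resize(im[r:r+200,c:c+w],None,fx=2.5,fy=2.5,interpolation=cv2.INTER_CUBIC)
a=np.hstack([f(q["color"],180,185,130),f(w["color"],130,160,190)])
cv2.imwrite("pics/point2.png",a[:,:,::-1])
```

```text
18.3 [ 562.15590851 -195.89002114   70.27974746]
switch_base 0.56 [ 456. -355.    8.]
switch_tip 0.65 [ 506. -332.   83.]
```

View pics/point2.png

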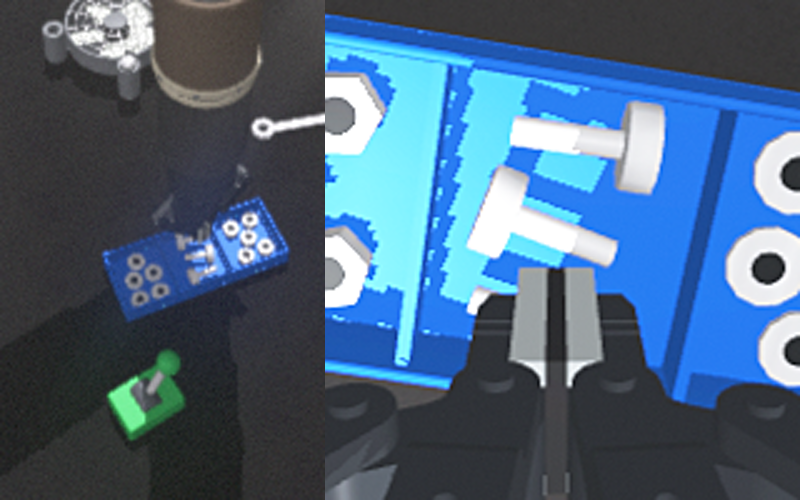

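The fingers are above the middle compartment with the screws. They sit mid-way between the cross walls in the wrist crop, and the lever is still over at side crop (168,362). I'll hold, then hand in.

{"op": "send_rows", "data": {"plan": [[0, 0, 0, 0, 0, 0, 1], [0, 0, 0, 0, 0, 0, 1], [0, 0, 0, 0, 0, 0, 1], [0, 0, 0, 0, 0, 0, 1], [0, 0, 0, 0, 0, 0, 1], [0, 0, 0, 0, 0, 0, 1], [0, 0, 0, 0, 0, 0, 1], [0, 0, 0, 0, 0, 0, 1]]}}

```text
time: 19.4
eef_pos: [562.2, -195.9, 70.3]
tcp_rot: [[-0.341, 0.0, -0.94], [0.94, -0.0, -0.341], [-0.0, -1.0, -0.0]]
contact_force: [-0.6, -0.4, -0.1]
gripper_width: 0.003
```

{"op": "send_rows", "data": {"plan": [[0, 0, 0, 0, 0, 0, 1], [0, 0, 0, 0, 0, 0, 1], [0, 0, 0, 0, 0, 0, 1], [0, 0, 0, 0, 0, 0, 1]]}}

```text
time: 19.9
eef_pos: [562.2, -195.9, 70.3]
tcp_rot: [[-0.341, 0.0, -0.94], [0.94, -0.0, -0.341], [-0.0, -1.0, 0.0]]
contact_force: [-0.6, 0.1, 0.0]
gripper_width: 0.003
```

```bash
python3 -c "
from h import *
print(robot.hand_in()); s=status.get_state(); print(s['time'],s['eef_pos'],s['contact_force'])"
```

```text
the job is handed in; nothing more can be done
None
the job is handed in; nothing more can be done
```

The job is done and handed in at about 20 s of the 56 s allowed; the hand-in reports no verdict.

- **Switch:** I pushed the lever with shut fingers until it stopped moving at about 15 N. The wrist view afterwards put the ball about 30 mm to the block's +x side, where 29 mm is expected at the stop. The last side view still showed it over.
- **Empty boss:** I held above the grey fan's open-holed boss for about 2.5 s at (436, 176). The grasp point was about 53 mm above the boss top.
- **Screws:** I rose well clear, then pointed at the tray's middle compartment at (562, -196), grasp point about 78 mm above its floor. I held there for about 2.7 s and was still pointing at hand-in.

**Disagreements:** The cameras differed by about 5 mm on the empty boss and on the tray centre, well inside the 20 mm tolerance. The side camera put the ball 10–20 mm farther over than the wrist camera, also towards the "off" end.

**Contact:** The force readings showed no contact apart from the push on the switch. I did not measure the final positions of the fan, tray or spanner; in the last pictures they looked unmoved.

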